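# Cure the resin ring tree that the job token calls for

### The job

The colour token lying on the white job plate says which resin ring tree is to be cured next. Slide the curing box's amber cover open, take the ring tree of that colour from the crate and set it down gently, without dropping it, standing on its bar and lying lengthwise wholly on the white plate inside the box, then slide the cover fully shut. Leave the other ring trees, the tokens and everything else where they are.

Things in the scene. Friction and masses are not known exactly. Their poses are not given: they have to be found in the camera images.
- plate_top (a point): centre of the upper face of the white plate (140 x 60 mm, long side along the curing box's x axis) on the chamber floor; 10 mm above the table. Axes as the curing box's.
- curing_box: low grey curing box, fixed to the table. Origin: underside, below the middle of the chamber. The open-topped chamber is 172 (x) x 142 (y) mm outside, 160 x 130 mm inside, walls 62 mm high. A 58 mm high dark cabinet adjoins its +y side, on to which the cover slides (the box runs from y = -71 to +221 mm). Two rails 8 mm wide along y at x = -82 and +82 mm rise to 71 mm.
- cover (a joint): amber sliding cover (152 x 142 x 5 mm, underside 62 mm above the table) over the chamber. 0 = fully shut, 0.145 m = fully open (chamber quite clear); it slides along the curing box's +y to open and stays where left; needs about 2 N. Starts partly open.
- cover_grip (a point): middle of the top of the cover's black grip block, which stands in the centre of the cover: 70 mm (box x) x 24 mm (box y, the sliding direction) x 30 mm high; its top, this point, is 97 mm above the table.
- crate: grey open crate, fixed, 230 (x) x 310 (y) x 45 mm, wall and floor 5 mm. Origin: middle of the underside. Holds three resin ring trees and scrap.
- job_plate: white square plate 90 x 90 x 6 mm at the far edge of the table; the one colour token lying on it names the job. Origin: middle of the underside. Fixed.
- tree_blue: blue resin ring tree (60 g nominal): flat bar 110 (x) x 26 (y) x 14 mm with a grip block 26 x 26 mm rising from its middle to 38 mm above the underside (flush with the bar's sides) and a thin upright ring on either side of it, to 38 mm. Origin: middle of the underside; x along the bar, z up. Lies in the crate, upright; same shape for all three colours.
- tree_green: green resin ring tree (60 g nominal): flat bar 110 (x) x 26 (y) x 14 mm with a grip block 26 x 26 mm rising from its middle to 38 mm above the underside (flush with the bar's sides) and a thin upright ring on either side of it, to 38 mm. Origin: middle of the underside; x along the bar, z up. Lies in the crate, upright; same shape for all three colours.
- tree_red: red resin ring tree (60 g nominal): flat bar 110 (x) x 26 (y) x 14 mm with a grip block 26 x 26 mm rising from its middle to 38 mm above the underside (flush with the bar's sides) and a thin upright ring on either side of it, to 38 mm. Origin: middle of the underside; x along the bar, z up. Lies in the crate, upright; same shape for all three colours.
- token_blue: blue round token, 56 mm across, 8 mm thick; lies on the white job plate or on the dark token tray. Origin: middle of the underside. Not to be moved.
- token_green: green round token, 56 mm across, 8 mm thick; lies on the white job plate or on the dark token tray. Origin: middle of the underside. Not to be moved.
- token_red: red round token, 56 mm across, 8 mm thick; lies on the white job plate or on the dark token tray. Origin: middle of the underside. Not to be moved.
- offcut: brass offcut 30 x 75 x 12 mm in the crate; bystander. Origin: middle of the underside.
- puck: dark steel puck, 48 mm across, 18 mm high, in the crate; bystander. Origin: middle of the underside.
- wash_bottle: white wash bottle with red cap, 64 mm across, 160 mm high, standing at the far left; bystander. Origin: middle of the underside.
Not all that is in view belongs to the job. There is more than one size of the tree_green; the one meant has the size given above.

How it is judged:
At the end, for the whole second after the job is handed in: The ring tree matching the token on the job plate rests upright (tilt under 0.12 rad) on the white plate, within 18 mm of its centre along each side, 6 mm in height and 0.3 rad of its long direction, either way round; the cover is shut to within 8 mm (value of joint cover below 0.008 m and ((horizontal distance between token_blue and job_plate below 0.04 m and x of tree_blue in the frame of plate_top between -0.018 and 0.018 m and y of tree_blue in the frame of plate_top between -0.018 and 0.018 m and z of tree_blue in the frame of plate_top between -0.006 and 0.006 m and angle between tree_blue's own z axis and vertical below 0.12 rad and angle between the x axis of tree_blue and the x axis of curing_box, either way round below 0.3 rad and linear speed of tree_blue below 0.02 m/s) or (horizontal distance between token_green and job_plate below 0.04 m and x of tree_green in the frame of plate_top between -0.018 and 0.018 m and y of tree_green in the frame of plate_top between -0.018 and 0.018 m and z of tree_green in the frame of plate_top between -0.006 and 0.006 m and angle between tree_green's own z axis and vertical below 0.12 rad and angle between the x axis of tree_green and the x axis of curing_box, either way round below 0.3 rad and linear speed of tree_green below 0.02 m/s) or (horizontal distance between token_red and job_plate below 0.04 m and x of tree_red in the frame of plate_top between -0.018 and 0.018 m and y of tree_red in the frame of plate_top between -0.018 and 0.018 m and z of tree_red in the frame of plate_top between -0.006 and 0.006 m and angle between tree_red's own z axis and vertical below 0.12 rad and angle between the x axis of tree_red and the x axis of curing_box, either way round below 0.3 rad and linear speed of tree_red below 0.02 m/s))); the robot touches nothing.
It fails at once if a ring tree of another colour than the token on the job plate is moved more than 30 mm ((horizontal distance between token_blue and job_plate below 0.04 m and distance of any of tree_green, tree_red from where it was at the start of the episode above 0.03 m) or (horizontal distance between token_green and job_plate below 0.04 m and distance of any of tree_blue, tree_red from where it was at the start of the episode above 0.03 m) or (horizontal distance between token_red and job_plate below 0.04 m and distance of any of tree_blue, tree_green from where it was at the start of the episode above 0.03 m)).
It fails at once if a token is moved more than 30 mm (distance of any of token_blue, token_green, token_red from where it was at the start of the episode above 0.03 m).
It fails at once if the scrap in the crate or the wash bottle is moved more than 40 mm (distance of any of offcut, puck, wash_bottle from where it was at the start of the episode above 0.04 m).
It fails at once if a ring tree is dropped on to the chamber floor (faster than 0.5 m/s within 60 mm of the white plate's centre and under 30 mm above it) ((horizontal distance between tree_blue and plate_top below 0.06 m and z of tree_blue in the frame of plate_top below 0.03 m and linear speed of tree_blue above 0.5 m/s) or (horizontal distance between tree_green and plate_top below 0.06 m and z of tree_green in the frame of plate_top below 0.03 m and linear speed of tree_green above 0.5 m/s) or (horizontal distance between tree_red and plate_top below 0.06 m and z of tree_red in the frame of plate_top below 0.03 m and linear speed of tree_red above 0.5 m/s)).
It also fails if it takes over 61 s, if anything falls off the work surface, if the arm or the gripper's body presses on something with over 40 N, if the wrist force passes 120 N, or if a joint passes its speed limit or range.

### The arm

A 6-joint arm with a two-finger parallel gripper is mounted at the origin on the work surface. World frame = base frame: x ahead of the robot, y to its left, z up, the work surface at z = 0. Lengths are in m, angles in rad, forces in N, time in s.
With the tool pointing down it reaches from about 0.3 to 1 m from the base axis. Payload 5.1 kg.
Tool frame: the origin (TCP) lies midway between the tips of the shut fingers; the grasp point (between the pads) lies 19 mm behind it; z points along the fingers, y is the line along which they close (so a half turn about z gives the same grasp; the last joint's range is limited). The gripper opens to 95 mm and grips with 3 to 60 N. Pads are 20 mm wide; open, the fingers measure 119 mm over their backs; the gripper's body (75 mm by 180 mm) begins 59 mm behind the grasp point.
Start: joints at [1.236, 0.124, 1.65, -0, 1.367, -0.083], TCP at [0.162, 0.629, 0.215] pointing down, gripper open.
Joint ranges: [-2.61, 2.61], [-1.02, 2.33], [0.03, 2.71], [-1.35, 4.49], [0.32, 2.68], [-2.91, 2.91]. Speed limits (rad/s): [2.57, 2.57, 3.14, 3.14, 3.14, 3.14].

### API

Orientations are given as a rotation vector (axis times angle).
In Python, from cell import robot, vision, spot_in, masks_of, landmark_of gives the robot as it stands.
- The arm moves only by the tool carry_out, never from a script. Its argument "commands" is a list of rows, each a list of 2 entries, a list of its own where there are three numbers: the shift along the tool's x, y, z in cm, then the turn about the tool's z in degrees. A call has 1 to 12 rows; each row shifts and turns the commanded pose from where the row before left it, along the tool's axes as they then stand; what a row does not reach is not made up. A row lasts 1/8 s, in which the tool goes at most 62.5 mm and 10.7 degrees, less where a joint would pass 70% of its speed; a pose out of reach is approached as far as the arm can. A call is refused whole if a number of a shift passes 6.25 or a number of a turn 10.7, either way. A call with a gripper value outside its range is refused whole. "fingers" is the finger opening in cm, from 0 to 9.51, set as the call begins (left out, the last holds). The fingers move at their own pace and stop on an object; "squeeze" is the grip in N (left out, the last holds). Time passes only in rows, so rows that do not move let the fingers close. It gives the time, the measured TCP pose, the force, the opening and the grip force at its end, in the units of the state.
- robot.read_state(): the state, without advancing time (a new reading comes with each control period).
- vision.camera(name): name is "scene" or "top" or "wrist"; returns (picture, depth): 384x512x3 uint8, blue, green, red; 384x512 float32, m along the optical axis (not along the pixel's ray), 0 where there is no reading.
- vision.camera_model(name): a dict with "vertical_fov" (degrees; the focal length in pixels is half the picture's height over the tangent of half this angle, whatever the lens; pixels are square), "cx", "cy" (the principal point, pixels), "pose" (4x4, takes a point from camera to world coordinates); the wrist camera has in their place "mount" (4x4, takes a point from camera to tool coordinates, whose origin is the TCP and whose axes are the flange's). Camera axes: x right, y up, looking along -z (the intrinsics and any distortion apply to the point x, -y, -z); pixel columns grow to the right and rows downward; lengths in m; the calibration is good to about 2 mm. A picture is of the moment at which its call begins: read the wrist's pose just before it. camera_model takes no time and is no camera call.
- robot.hand_in(): hands the job in; it is judged then, once.
Trained networks look in the newest picture that a camera, given by its name, has taken for a name from the list of things; names that differ only in an ending like _2 or _b are one class to them, and where a whole thing is asked for, a point or a joint stands for the part that bears it (a point fixed in the world has none). Each returns a list of dicts, best first, with "confidence" (0 to 1); they miss things now and then, are a little off and sometimes report something else, mostly with a low value. They report only what shows in the picture. A call takes as long as a camera call. They do not tell look-alikes from the thing itself.
- spot_in(thing, camera): "bbox" ([centre column, centre row, width, height] in pixels, round what is visible of it).
- masks_of(thing, camera): "pixels" (384x512 bool, what is visible of it) and "bbox" ([centre column, centre row, width, height] in pixels, round what is visible of it).
- landmark_of(thing, camera): "location" ([row, column] in pixels: a listed point, or the origin of a listed thing).
The state is a dict: "clock": time; "joint_pos": joint angles; "qvel": joint speeds; "joint_efforts": joint torques, N m; "position": TCP position; "ee_rot": TCP orientation; "ft_force": force on the tool from outside, world axes, zero at the start; "torque": the same for the moment, N m; "gripper_width": opening from 0.0 (shut) to 1.0 (fully open); "grip_force": force on a finger pad.
Only numpy, scipy, OpenCV 4.12 (cv2) and the standard library are available. Lean on these libraries where they do the work, as an engineer would, in place of code of your own. Each camera call takes 0.05 s, during which the arm holds its last target. There are 200 camera calls.

## Working session

There is one attempt and no reset: what is moved stays moved. The work goes in short steps, Python scripts to look and compute and a tool call to move; the robot and the scene stay as the last step left them, time stands still between calls to the robot, and variables do not carry over. Pictures are saved under pics/ and viewed, at most 10 in all, crops included, and the job is handed in when it is done.

Besides the shell and the picture viewer there is one more tool, called after "Emit:" in YAML: its name, and indented under it one key for each argument. carry_out: Moves the arm, as the interface text tells. Its arguments: {"type":"object","properties":{"commands":{"type":"array"},"fingers":{"type":"number"},"squeeze":{"type":"number"}},"required":["commands"]}

```bash
mkdir -p pics
cat > h.py <<'E'
import numpy as np, cv2
from scipy.spatial.transform import Rotation as R
from cell import robot, vision, spot_in, masks_of, landmark_of
def cloud(cam):
    s=robot.read_state(); img,d=vision.camera(cam); m=vision.camera_model(cam)
    f=192/np.tan(np.radians(m["vertical_fov"])/2)
    if "pose" in m: T=np.array(m["pose"])
    else:
        W=np.eye(4); W[:3,:3]=R.from_rotvec(s["ee_rot"]).as_matrix(); W[:3,3]=s["position"]; T=W@np.array(m["mount"])
    v,u=np.mgrid[:384,:512]
    P=np.stack([(u-m["cx"])*d/f,-(v-m["cy"])*d/f,-d],-1)@T[:3,:3].T+T[:3,3]
    P[d==0]=np.nan
    return img,P,m
E
python3 - <<'E'
from h import *
print(robot.read_state())
for c in ("top","scene"):
    img,P,m=cloud(c); cv2.imwrite(f"pics/{c}0.png",img); np.save(c+"0.npy",P); print({k:v for k,v in m.items()})
    for t in ("token_blue","token_green","token_red","job_plate","tree_blue","tree_green","tree_red","cover_grip","curing_box","plate_top","crate"):
        try:
            for r in landmark_of(t,c)[:2]:
                a,b=map(int,r["location"]); print(c,t,round(r["confidence"],2),a,b,np.round(P[a,b],3))
        except Exception as e: print(t,e)
print(robot.read_state()["clock"])
E
```

```text
{'clock': 0.0, 'joint_pos': array([ 1.23638048e+00,  1.24490427e-01,  1.65165787e+00, -2.13205282e-05,
        1.36748304e+00, -8.25839751e-02]), 'qvel': array([ 0.0009441 , -0.00086441,  0.00046444, -0.00126008, -0.00026723,
       -0.00156726]), 'joint_efforts': array([-7.87122044e-04, -4.17579639e+01, -3.59944010e+01,  7.73565494e-02,
        4.91398189e-02, -1.79108215e-04]), 'position': array([0.1617813 , 0.62889066, 0.21340608]), 'ee_rot': array([-0.39447474, -3.11632175,  0.00313939]), 'ft_force': array([0.26087043, 0.20294354, 0.52426199]), 'torque': array([ 0.0039274 , -0.02611294,  0.05017731]), 'grip_force': 0.0, 'gripper_width': 0.998502911383431}
{'vertical_fov': 48.688117944442126, 'cx': 262.9537529655789, 'cy': 190.80293524412818, 'pose': array([[-0.0167706 ,  0.99313824, -0.11573756,  0.36880828],
       [-0.99938621, -0.01308934,  0.03249406, -0.07332328],
       [ 0.03075617,  0.11621146,  0.99274818,  1.16166923],
       [ 0.        ,  0.        ,  0.        ,  1.        ]])}
top token_blue 0.88 100 186 [0.758 0.098 0.018]
top token_green 0.75 99 271 [ 0.761 -0.138
[... 1043 characters left out ...]
0.73 209 351 [0.766 0.09  0.017]
scene token_blue 0.3 177 363 [0.738 0.228 0.042]
scene token_green 0.73 256 312 [ 0.76  -0.154  0.017]
scene token_green 0.56 241 221 [ 0.521 -0.281  0.04 ]
scene token_red 0.51 238 324 [ 0.755 -0.07   0.015]
scene job_plate 0.63 209 353 [0.771 0.095 0.015]
scene tree_blue 0.66 226 235 [ 0.502 -0.189  0.011]
scene tree_green 0.82 293 182 [ 0.548 -0.482  0.038]
scene tree_green 0.67 219 138 [ 0.257 -0.362  0.039]
scene tree_red 0.71 206 249 [ 0.494 -0.102  0.025]
scene cover_grip 0.79 144 309 [0.525 0.217 0.094]
scene curing_box 0.77 169 299 [0.55  0.112 0.063]
scene plate_top 0.85 163 305 [0.552 0.149 0.066]
scene crate 0.64 229 248 [ 0.546 -0.18   0.018]
1.2
```

View pics/top0.png

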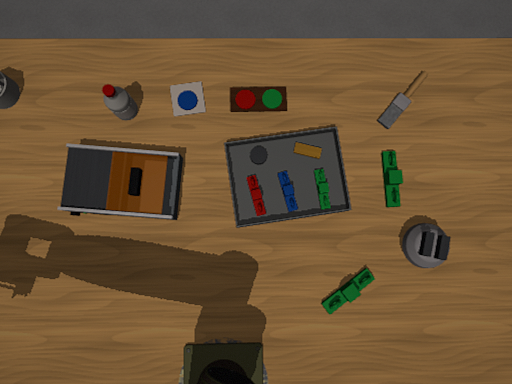

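View pics/scene0.png

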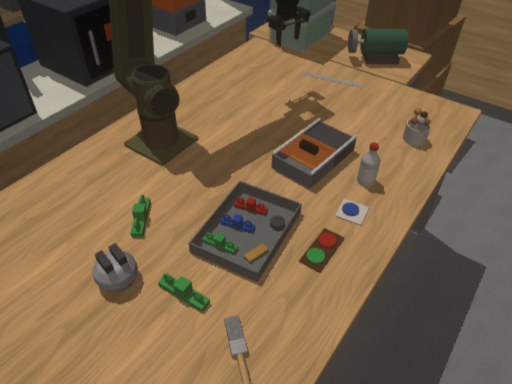

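The blue token (187,100) lies on the white plate, so the job is tree_blue, at (287,190) in the crate. The cover is partly open and its grip is at (134,181).

Run:
```python
from h import *
img,P,m=cloud("top"); 
def rect(mask,n):
    p=P[mask]; p=p[~np.isnan(p[:,0])]; r=cv2.minAreaRect((p[:,:2]*1000).astype(np.float32)); print(n,len(p),np.round(r,1) if 0 else r, "med",np.round(np.median(p,0),4)); return p
I=img.astype(int);v,u=np.mgrid[:384,:512]
reg=(u>55)&(u<190)&(v>140)&(v<222)
rect(reg&(P[...,2]>0.085),"grip")
amber=reg&(I[...,2]>I[...,0]+50)&(P[...,2]<.075); rect(amber,"cover")
rect(reg&(P[...,2]>0.05),"box")
rect(reg&(I.min(-1)>110),"rails")
blue=(u>270)&(u<305)&(v>160)&(v<220)&(I[...,0]>I[...,2]+40)
p=rect(blue,"tree"); q=p[:,:2]-p[:,:2].mean(0); w,V=np.linalg.eigh(q.T@q); print("pca",V[:,1],np.degrees(np.arctan2(*V[::-1,1])))
rect(blue&(P[...,2]>.035),"treetop")
k=blue; print(np.c_[v[k&(P[...,2]>.035)],u[k&(P[...,2]>.035)]].mean(0))
white=(u>160)&(u<185)&(I.min(-1)>150); 
s=robot.read_state(); print(R.from_rotvec(s["ee_rot"]).as_matrix().round(3), s["position"])
M=masks_of("tree_blue","top"); print([(r["confidence"],r["bbox"]) for r in M])
```

```text
grip 292 ((523.6085815429688, 217.47219848632812), (25.663331985473633, 69.36309051513672), 84.08600616455078) med [0.5232 0.2157 0.0971]
cover 5141 ((537.18603515625, 273.74432373046875), (367.83258056640625, 223.59933471679688), 89.57875061035156) med [0.5176 0.2272 0.0652]
box 6979 ((527.95166015625, 262.83282470703125), (292.9750061035156, 173.32908630371094), 84.4615707397461) med [0.5284 0.2709 0.0659]
rails 612 ((528.1029663085938, 262.0353698730469), (287.6205749511719, 172.0387420654297), 84.64506530761719) med [0.4611 0.2587 0.0719]
tree 388 ((502.15496826171875, -179.33843994140625), (109.09181213378906, 32.33992385864258), 14.463973045349121) med [ 0.4991 -0.1769  0.021 ]
pca [-0.9656259  -0.25993579] -164.93374759570153
treetop 135 ((502.9366455078125, -175.9106903076172), (93.47023010253906, 25.991958618164062), 14.177811622619629) med [ 0.5027 -0.1766  0.0425]
[189.51851852 287.71851852]
[[-0.968  0.249  0.   ]
 [ 0.249  0.968  0.   ]
 [-0.     0.    -1.   ]] [0.1619654  0.62949525 0.21468034]
[(0.8, [289.6, 191.1, 18.1, 39.2]), (0.64, [118.5, 182.3, 128.1, 76.4])]
```

Emit:
carry_out:
  commands:
    - [[0,0,0],-8.9]
    - [[-4,-3.75,0],0]
    - [[-4,-3.75,0],0]
    - [[-4,-3.75,0],0]
    - [[-4,-3.75,0],0]
    - [[-4,-3.75,0],0]
    - [[-4,-3.75,0],0]
    - [[-4,-3.75,0],0]
    - [[-4,-3.75,0],0]
    - [[-4,-3.75,0],0]
    - [[-4,-3.75,0],0]
    - [[0,0,0],0]
  fingers: 6

```text
clock: 2.8
position: [0.5258, 0.2151, 0.2147]
ee_rot: [0.159, 3.137, -0.001]
ft_force: [-0.5, 1.3, 0.2]
gripper_width: 0.632
grip_force: 0.0
```

```bash
cat >> h.py <<'E'
def go(x,y,z,ang):
    "remaining shift in tool axes (after the turn), cm/deg; ang = world angle of tool y"
    s=robot.read_state(); M=R.from_rotvec(s["ee_rot"]).as_matrix()
    a=np.degrees(np.arctan2(M[1,1],M[0,1])); t=-((ang-a+90)%180-90); t2=np.radians(a-t)
    ty=np.array([np.cos(t2),np.sin(t2)]); tx=np.array([-ty[1],ty[0]]); d=np.array([x,y])-s["position"][:2]
    print("turn",t.round(2),"x",(d@tx*100).round(2),"y",(d@ty*100).round(2),"z",((s["position"][2]-z)*100).round(2),"|",s["position"].round(4),s["clock"],"tilt",M[2,2].round(4))
E
python3 - <<'E'
from h import *
go(.5236,.2175,.078,84.46)
E
```

```text
turn -0.27 x 0.24 y 0.21 z 13.67 | [0.5258 0.2151 0.2147] 2.8 tilt -1.0
```

Emit:
carry_out:
  commands:
    - [[0.24,0.2,4.5],-0.3]
    - [[0,0,4.6],0]
    - [[0,0,3.0],0]
    - [[0,0,1.5],0]
    - [[0,0,0],0]

```text
clock: 3.42
position: [0.5209, 0.2204, 0.078]
ee_rot: [-0.142, -3.137, 0.001]
ft_force: [0.3, 0.1, 0.0]
gripper_width: 0.629
grip_force: 0.0
```

Emit:
carry_out:
  commands:
    - [[0,0,0],0]
    - [[0,0,0],0]
    - [[0,0,0],0]
    - [[0,0,0],0]
    - [[0,0,0],0]
  fingers: 1.5
  squeeze: 15

```text
clock: 4.05
position: [0.5222, 0.2197, 0.0792]
ee_rot: [0.144, 3.137, -0.0]
ft_force: [-0.8, -1.5, 2.8]
gripper_width: 0.251
grip_force: 15.0
```

Emit:
carry_out:
  commands:
    - [[0,1,0],0]
    - [[0,2,0],0]
    - [[0,2,0],0]
    - [[0,2,0],0]
    - [[0,2,0],0]
    - [[0,1.5,0],0]
    - [[0,0.8,0],0]
    - [[0,0.4,0],0]
    - [[0,0,0],0]
    - [[0,0,0],0]

```text
clock: 5.3
position: [0.5327, 0.3309, 0.079]
ee_rot: [-0.141, -3.137, 0.02]
ft_force: [1.1, -20.5, 13.3]
gripper_width: 0.253
grip_force: 15.0
```

Run:
```python
from h import *
s=robot.read_state(); d=s["position"][:2]-np.array([.5208,.1879]); print("q",d@[.0965,.9953],"x",d@[.9953,-.0965],s["ft_force"],s["gripper_width"])
```

```text
q 0.143507954131934 x -0.0019994662961833817 [  1.05717365 -20.4677027   13.25604564] 0.25330384306836295
```

Emit:
carry_out:
  commands:
    - [[0,-0.2,0],0]
    - [[0,0,0],0]
    - [[0,0,0],0]
    - [[0,0,-3],0]
    - [[0,0,-5],0]
    - [[0,0,-5],0]
  fingers: 6

```text
clock: 6.05
position: [0.5312, 0.335, 0.2089]
ee_rot: [-0.142, -3.136, 0.001]
ft_force: [0.9, 0.3, 0.0]
gripper_width: 0.631
grip_force: 0.0
```

Emit:
carry_out:
  commands:
    - [[-0.2,-5.1,0],0]
    - [[-0.2,-5.1,0],0]
    - [[-0.2,-5.1,0],0]
    - [[-0.2,-5.1,0],0]
    - [[-0.2,-5.1,0],0]
    - [[-0.2,-5.1,0],0]
    - [[-0.2,-5.1,0],0]
    - [[-0.2,-5.1,0],0]
    - [[-0.2,-5.1,0],0]
    - [[-0.2,-4.7,0],0]
    - [[0,0,0],-9.9]
    - [[0,0,0],-9.9]

```text
clock: 7.55
position: [0.5059, -0.1713, 0.2079]
ee_rot: [0.406, -3.114, -0.002]
ft_force: [0.5, 0.0, 1.0]
gripper_width: 0.63
grip_force: 0.0
```

Run:
```python
from h import *
for i in range(4): vision.camera("top")
img,P,m=cloud("wrist"); cv2.imwrite("pics/w1.png",img)
I=img.astype(int); b=(I[...,0]>I[...,2]+40)&(P[...,2]<.06)&(P[...,2]>0)
n,L,st,c=cv2.connectedComponentsWithStats(b.astype(np.uint8)); i=1+np.argmax(st[1:,4]); b=L==i
def rect(p):
    r=cv2.minAreaRect((p[:,:2]*1000).astype(np.float32)); print(len(p),r,np.median(p[:,2]))
rect(P[b]); rect(P[b&(P[...,2]>.037)])
img,P,m=cloud("top"); cv2.imwrite("pics/top1.png",img)
go(.5025,-.1765,.015,104.3)
```

```text
2167 ((504.299560546875, -178.6015625), (115.17745208740234, 26.08302879333496), 14.575624465942383) 0.01951962921225453
774 ((501.3504943847656, -179.2739715576172), (92.51658630371094, 24.814834594726562), 14.71429443359375) 0.04246732461479519
turn 0.2 x 0.49 y -0.46 z 19.34 | [ 0.5061 -0.1708  0.2084] 7.85 tilt -1.0
```

View pics/w1.png

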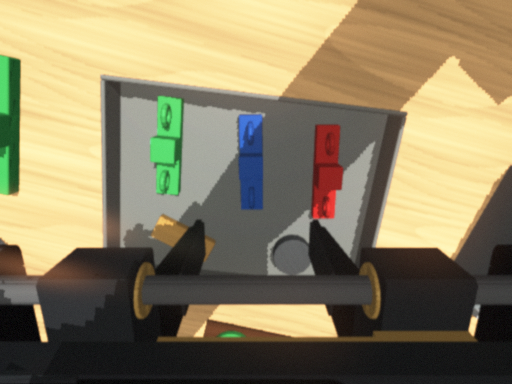

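Blue tree at (251,160) between red and green, with room on both sides for the fingers. Descend.

Emit:
carry_out:
  commands:
    - [[0.5,-0.6,5],0]
    - [[0,0,5],0]
    - [[0,0,4.5],0]
    - [[0,0,2.8],0]
    - [[0,0,1.5],0]
    - [[0,0,0.5],0]
    - [[0,0,0],0]

```text
clock: 8.72
position: [0.5035, -0.1786, 0.0165]
ee_rot: [-0.398, 3.115, -0.001]
ft_force: [-1.3, -0.2, 0.9]
gripper_width: 0.631
grip_force: 0.0
```

Emit:
carry_out:
  commands:
    - [[0,0,0],0]
    - [[0,0,0],0]
    - [[0,0,0],0]
    - [[0,0,0],0]
    - [[0,0,0],0]
  fingers: 1.5
  squeeze: 15

```text
clock: 9.35
position: [0.5029, -0.1784, 0.0158]
ee_rot: [-0.398, 3.116, -0.0]
ft_force: [0.3, 0.7, 0.7]
gripper_width: 0.273
grip_force: 15.0
```

Emit:
carry_out:
  commands:
    - [[0,0,-1.5],0]
    - [[0,0,-4],0]
    - [[0,0,-5],0]
    - [[0,0,-5],0]
    - [[0,0,-2],0]
    - [[0,0,0],9.9]
    - [[0,0,0],9.9]
    - [[0,0,0],0]

```text
clock: 10.35
position: [0.5021, -0.178, 0.1894]
ee_rot: [-0.14, -3.136, -0.001]
ft_force: [-1.0, 0.8, 0.6]
gripper_width: 0.272
grip_force: 15.0
```

Run:
```python
from h import *
img,P,m=cloud("top"); cv2.imwrite("pics/top2.png",cv2.resize(img[110:250,40:320],None,fx=2.5,fy=2.5))
I=img.astype(int);v,u=np.mgrid[:384,:512]
ch=(u>55)&(u<190)&(v>140)&(v<222)
def rect(k,n):
    p=P[k]; p=p[~np.isnan(p[:,0])]; print(n,len(p),cv2.minAreaRect((p[:,:2]*1000).astype(np.float32)),np.median(p[:,2]))
rect(ch&(P[...,2]>0.085),"grip"); rect(ch&(P[...,2]>0.05)&(P[...,2]<.08),"box")
w=(I.min(-1)>95)&(I.max(-1)-I.min(-1)<40)&ch&(P[...,2]<.03); rect(w,"plate")
for r in landmark_of("plate_top","top"): a,b=map(int,r["location"]); print(r,P[a,b])
print(robot.read_state()["gripper_width"],robot.read_state()["grip_force"])
# plate: box frame (0.5208,0.1879)
go(.5208,.1879,.06,84.46)
```

```text
grip 309 ((534.9491577148438, 331.9749755859375), (25.844802856445312, 70.08132934570312), 83.1822509765625) 0.09709917638172194
box 4334 ((528.3727416992188, 262.6868896484375), (292.7803955078125, 172.82826232910156), 84.60636901855469) 0.06789534826150923
plate 1011 ((528.9312744140625, 187.5108642578125), (61.47956466674805, 125.22699737548828), 84.5522689819336) 0.01051935046263397
{'location': [186.6, 153.3], 'confidence': 0.86} [0.52001276 0.18723915 0.01096598]
{'location': [197.7, 253.6], 'confidence': 0.67} [ 0.48291946 -0.0832733   0.04426301]
0.2724270356511728 14.999862927943468
turn 0.46 x 1.69 y 36.61 z 12.97 | [ 0.5023 -0.1782  0.1897] 10.45 tilt -1.0
```

View pics/top2.png

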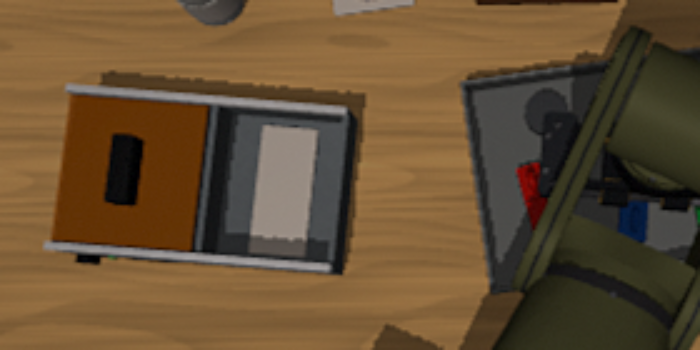

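The cover is fully open. The chamber is clear, with the plate at crop (283,190), and tree_blue is in the gripper.

Emit:
carry_out:
  commands:
    - [[0.3,3,0],0.5]
    - [[0.3,5,0],0]
    - [[0.3,5.5,0],0]
    - [[0.3,5.5,0],0]
    - [[0.3,5.5,0],0]
    - [[0.2,5,0],0]
    - [[0,4,0],0]
    - [[0,3.1,0],0]
    - [[0,0,0],0]
    - [[0,0,0],0]

```text
clock: 11.7
position: [0.5219, 0.187, 0.1902]
ee_rot: [-0.155, -3.137, 0.001]
ft_force: [-0.1, -0.3, -1.1]
gripper_width: 0.273
grip_force: 15.0
```

Run:
```python
from h import *
go(.521,.1876,.021,84.5)
img,P,m=cloud("wrist")
I=img.astype(int); b=(I[...,0]>I[...,2]+40)&(P[...,2]>.1)
print(b.sum(), cv2.minAreaRect((P[b][:,:2]*1000).astype(np.float32)) if b.sum()>10 else 0)
```

```text
turn -0.17 x 0.09 y 0.05 z 16.92 | [0.5219 0.187  0.1902] 11.7 tilt -1.0
7229 ((520.870849609375, 186.63995361328125), (26.50503921508789, 109.77306365966797), 84.47523498535156)
```

Emit:
carry_out:
  commands:
    - [[0,0.1,4],0]
    - [[0,0,4],0]
    - [[0,0,3],0]
    - [[0,0,2],0]
    - [[0,0,1.5],0]
    - [[0,0,1],0]
    - [[0,0,0.7],0]
    - [[0,0,0.4],0]
    - [[0,0,0.2],0]
    - [[0,0,0],0]

```text
clock: 13.0
position: [0.5224, 0.1886, 0.0229]
ee_rot: [0.157, 3.137, 0.0]
ft_force: [-0.7, -0.5, -0.3]
gripper_width: 0.278
grip_force: 15.0
```

Emit:
carry_out:
  commands:
    - [[0,0,0.2],0]
    - [[0,0,0.1],0]
    - [[0,0,0],0]

```text
clock: 13.38
position: [0.5227, 0.1887, 0.0208]
ee_rot: [0.157, 3.137, 0.0]
ft_force: [-2.6, -1.0, 5.3]
gripper_width: 0.272
grip_force: 15.0
```

Contact with the plate (5 N). Release, then rise.

Emit:
carry_out:
  commands:
    - [[0,0,0],0]
    - [[0,0,0],0]
    - [[0,0,0],0]
    - [[0,0,0],0]
    - [[0,0,-2],0]
    - [[0,0,-4],0]
    - [[0,0,-5],0]
    - [[0,0,-5],0]
    - [[0,0,-1],0]
    - [[0,0,0],0]
  fingers: 5.5

```text
clock: 14.62
position: [0.5227, 0.1887, 0.1912]
ee_rot: [0.157, 3.135, 0.001]
ft_force: [0.3, 0.3, -1.0]
gripper_width: 0.578
grip_force: 0.0
```

Run:
```python
from h import *
img,P,m=cloud("wrist"); cv2.imwrite("pics/w2.png",img)
I=img.astype(int); b=(I[...,0]>I[...,2]+40)&(P[...,2]>0)&(P[...,2]<.07)&(np.hypot(P[...,0]-.521,P[...,1]-.188)<.09)
p=P[b]; print(b.sum(), cv2.minAreaRect((p[:,:2]*1000).astype(np.float32)),np.percentile(p[:,2],[5,50,98]))
go(.5349,.332,.079,84.5)
```

```text
2343 ((521.0779418945312, 187.83419799804688), (25.19247817993164, 108.257080078125), 84.35786437988281) [0.0228147  0.02461036 0.0488012 ]
turn -0.23 x 0.07 y 14.42 z 11.03 | [0.5217 0.1884 0.1893] 14.675 tilt -1.0
```

View pics/w2.png

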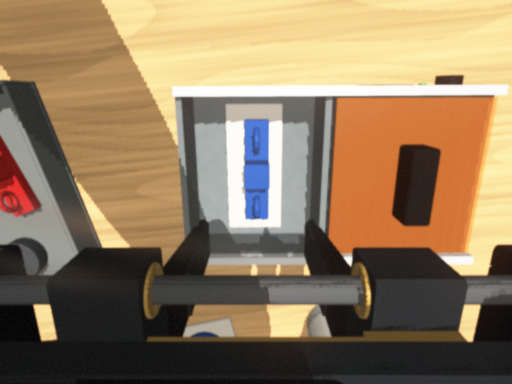

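The blue tree stands upright, centred on the white plate at (256,170). The cover grip is at (418,185). Now shut the cover.

Emit:
carry_out:
  commands:
    - [[0,4.5,0],0]
    - [[0,5.5,0],0]
    - [[0,4.4,0],0]
    - [[0,0,4.5],0]
    - [[0,0,4],0]
    - [[0,0,2.5],0]
    - [[0,0,0],0]

```text
clock: 15.55
position: [0.5331, 0.3301, 0.0742]
ee_rot: [-0.156, -3.129, 0.008]
ft_force: [-0.8, -0.3, 0.4]
gripper_width: 0.581
grip_force: 0.0
```

Emit:
carry_out:
  commands:
    - [[0,0,0],0]
    - [[0,0,0],0]
    - [[0,0,0],0]
    - [[0,0,0],0]
    - [[0,0,0],0]
  fingers: 1.5

```text
clock: 16.18
position: [0.5371, 0.3304, 0.0809]
ee_rot: [0.156, 3.137, -0.005]
ft_force: [-0.2, -6.0, 3.4]
gripper_width: 0.249
grip_force: 15.0
```

Emit:
carry_out:
  commands:
    - [[0,-1,0],0]
    - [[0,-2,0],0]
    - [[0,-2.5,0],0]
    - [[0,-2.5,0],0]
    - [[0,-2.5,0],0]
    - [[0,-2,0],0]
    - [[0,-1,0],0]
    - [[0,-0.7,0],0]
    - [[0,-0.5,0],0]
    - [[0,0,0],0]
    - [[0,0,0],0]

```text
clock: 17.55
position: [0.5232, 0.186, 0.0808]
ee_rot: [0.157, 3.134, 0.004]
ft_force: [4.3, 3.6, 4.7]
gripper_width: 0.25
grip_force: 15.0
```

Run:
```python
from h import *
s=robot.read_state(); d=s["position"][:2]-np.array([.5208,.1879]); print("q",d@[.0965,.9953],s["ft_force"],s["gripper_width"])
```

```text
q -0.0016223826352529222 [4.2915791  3.57996903 4.6509029 ] 0.25048565917183957
```

Emit:
carry_out:
  commands:
    - [[0,-0.4,0],0]
    - [[0,0,0],0]
    - [[0,0,0],0]

```text
clock: 17.92
position: [0.5232, 0.1859, 0.0807]
ee_rot: [0.159, 3.133, 0.017]
ft_force: [6.8, 16.6, 0.1]
gripper_width: 0.251
grip_force: 15.0
```

Emit:
carry_out:
  commands:
    - [[0,0.2,0],0]
    - [[0,0,0],0]
    - [[0,0,0],0]
    - [[0,0,0],0]
    - [[0,0,-2],0]
    - [[0,0,-4],0]
    - [[0,0,-5],0]
    - [[0,-5,0],0]
    - [[0,-5,0],0]
    - [[0,-5,0],0]
    - [[0,-5,0],0]
    - [[0,0,0],0]
  fingers: 6

```text
clock: 19.42
position: [0.5018, -0.0181, 0.1914]
ee_rot: [0.164, 3.135, -0.001]
ft_force: [-0.4, 0.4, -0.0]
gripper_width: 0.63
grip_force: 0.0
```

Run:
```python
from h import *
img,P,m=cloud("top"); cv2.imwrite("pics/top3.png",img)
v,u=np.mgrid[:384,:512]; k=(u>55)&(u<190)&(v>140)&(v<222)&(P[...,2]>.085)&(P[...,2]<.11)
r=cv2.minAreaRect((P[k][:,:2]*1000).astype(np.float32)); print(r,"q",(np.array(r[0])/1000-[.5208,.1879])@[.0965,.9953])
print(robot.read_state()["ft_force"])
```

```text
((521.13818359375, 187.86605834960938), (25.04340934753418, 69.59517669677734), 84.91319274902344) q -1.1474078369355363e-06
[-0.31281753  1.34635132 -0.09819122]
```

View pics/top3.png

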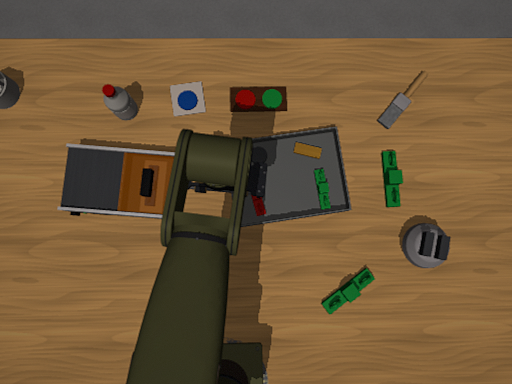

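The cover is shut, with its grip at (147,182) and q≈0, and the rest is undisturbed.

```bash
python3 -c "
from cell import robot
print(robot.hand_in())"
```

```text
the job is handed in; nothing more can be done
None
```

The blue ring tree (blue token on the job plate) stands upright and centred on the white plate, the cover measured fully shut, and the job is handed in; no verdict was returned.

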